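# Push one sample tray home and draw the next one out

## Robot

A 7-joint arm with a two-finger parallel gripper is mounted at the origin on the work surface. World frame = base frame: x ahead of the robot, y to its left, z up, the work surface at z = 0. Lengths are in m, angles in rad, forces in N, time in s.
With the tool pointing down it reaches from about 0.4 to 0.85 m from the base axis. Payload 6.9 kg.
Tool frame: the origin (TCP) lies midway between the tips of the shut fingers; the grasp point (between the pads) lies 19 mm behind it; z points along the fingers, x is the direction in which the jaws open and shut, and the axes are right-handed (so a half turn about z gives the same grasp; the last joint's range is limited). The gripper opens to 85 mm and grips with 20 to 120 N. Pads are 22 mm wide; open, the fingers measure 114 mm over their backs; the gripper's body (76 mm by 85 mm) begins 54 mm behind the grasp point. The pads swing forward as they close: fully open they stand 13 mm farther back than shut.
Start: joints at [-1.02, 0.507, -0.238, 1.5, 0.126, 1.149, -0.155], TCP at [0.27, 0.564, 0.203] pointing down, gripper open.
Joint ranges: [-3.08, 3.08], [-0.24, 2.05], [-1.43, 1.35], [0, 2.5], [-1.52, 4.66], [0.17, 1.96], [-2.89, 2.89]. Speed limits (rad/s): [2.39, 2.39, 3.14, 3.14, 3.14, 3.14, 3.14].

## Interface

Orientations are given as a rotation vector (axis times angle).
In Python, from station import env gives the robot as it stands. The module is installed in compiled form; this text tells all that it offers.
- The arm moves only by the tool servo_tool, never from a script. Its argument "commands" is text: rows parted by semicolons, each of 7 numbers parted by spaces: the closure in counts, from 0 (fully open) to 255 (shut), then the shift along the tool's x, y, z in m, then the turn, a rotation vector about the tool's x, y, z in degrees. In form: claw tx ty tz wx wy wz; .... A call has 1 to 5 rows; each row shifts and turns the commanded pose from where the row before left it, along the tool's axes as they then stand; what a row does not reach is not made up. A row lasts 1/12 s, in which the tool goes at most 41.7 mm and 7.16 degrees, less where a joint would pass 70% of its speed; a pose out of reach is approached as far as the arm can. A call with a gripper value outside its range is refused whole. The fingers move at their own pace and stop on an object; "grip_force" is the grip in N (left out, the last holds). Time passes only in rows, so rows that do not move let the fingers close. It gives the time, the measured TCP pose, the force and the opening at its end, in the units of the state.
- env.get_state(): the state, without advancing time (a new reading comes with each control period).
- env.get_image(name): name is "scene" or "top" or "wrist"; returns (picture, depth): 480x640x3 uint8, red, green, blue; 480x640 float32, m along the optical axis (not along the pixel's ray), 0 where there is no reading.
- env.camera_params(name): a dict with "vertical_fov" (degrees; the focal length in pixels is half the picture's height over the tangent of half this angle, whatever the lens; pixels are square), "cx", "cy" (the principal point, pixels), "xyz" and "orientation" of the camera in the world; the wrist camera has in their place "tool_from_camera" (4x4, takes a point from camera to tool coordinates, whose origin is the TCP and whose axes are the tool frame's). Camera axes: x right, y up, looking along -z (the intrinsics and any distortion apply to the point x, -y, -z); pixel columns grow to the right and rows downward; lengths in m; the calibration is good to about 2 mm. The wrist camera is an equidistant fisheye: a pixel r from the principal point sees the ray r / f radians off the axis. A picture is of the moment at which its call begins: read the wrist's pose just before it. camera_params takes no time and is no camera call.
- env.hand_in(): hands the job in, once; it reports no verdict.
The state is a dict: "clock": time; "joints": joint angles; "joint_velocities": joint speeds; "joint_efforts": joint torques, N m; "eef_pos": TCP position; "orientation": TCP orientation; "ft_force": force on the tool from outside, world axes, zero at the start; "wrist_torque": the same for the moment, N m; "width": finger opening in m.
Only numpy, scipy, OpenCV 4.12 (cv2) and the standard library are available. Lean on these libraries where they do the work, as an engineer would, in place of code of your own. Each camera call takes 0.05 s, during which the arm holds its last target.

## Task

On the sample changer, the tray of small vials has been refilled but still stands out: push it fully home, then hook a fingertip behind the turned-up lip of the tray of large vials and draw that tray out to its front stop, gently, so that the vials stay seated. Only one tray may be out at a time, so begin the second only when the first is home. Do not pinch a lip or lift any vial, and leave the well-plate tray and the things on the bench where they are.

Things in the scene. Friction and masses are not known exactly. Their poses are not given: they have to be found in the camera images.
- sampler: Vial sample changer, fixed: white chassis 345 mm deep, 376 wide, three tray lanes 96 apart (which tray is in which lane varies). Origin: bench level, middle of its front edge; x points into the machine (trays are drawn out along -x), z up. Cheeks 64 high; rear housing (x 260 to 345) 95 high; needle carriage over the +y cheek (x 155 to 335), 205 high.
- large_tray (a joint): Slide of the tray of four large vials (28 mm wide, 61 mm tall, white caps) loose in a white block with six holes (two empty): metres drawn out along the sampler's -x; 0 = fully home at its rear stop, 0.12 = fully out at its front stop. Stays where left: about 2.5 N of friction, no spring or catch. Home at the start. Draw this one out.
- large_lip: Turned-up front lip of the large-vial tray: upright strip 72 mm wide (y), 3 thick, round 5 mm bead on top. Axes as the sampler's. Origin: middle of its foot, on the tray floor 34 above the bench; lip top 58.5 above the bench. Behind it (+x) an empty finger trough 76 long, 88 wide over the flat floor; in front it is free. Home, it stands 10 ahead of the chassis front.
- large_card: Grey blank card holder 60 wide x 19 high x 2 mm thick on the front (-x) face of the large-vial tray's lip; origin at the middle of its foot, 2.5 mm ahead of the lip's origin.
- small_tray (a joint): Slide of the tray of 28 small amber vials (12 mm wide, fixed in a white block): metres drawn out along the sampler's -x; 0 = fully home at its rear stop, 0.12 = fully out at its front stop. Stays where left: about 2.5 N of friction, no spring or catch. Stands part way out at the start (0.05 to 0.115). Push this one home.
- small_lip: Turned-up front lip of the small-vial tray: upright strip 72 mm wide (y), 3 thick, round 5 mm bead on top. Axes as the sampler's. Origin: middle of its foot, on the tray floor 34 above the bench; lip top 58.5 above the bench. Behind it (+x) an empty finger trough 76 long, 88 wide over the flat floor; in front it is free. Home, it stands 10 ahead of the chassis front.
- small_card: Grey blank card holder 60 wide x 19 high x 2 mm thick on the front (-x) face of the small-vial tray's lip; origin at the middle of its foot, 2.5 mm ahead of the lip's origin. Its front is the face to push on.
- plate_tray (a joint): Slide of the tray with one flat white 96-well plate: metres drawn out along the sampler's -x; 0 = fully home at its rear stop, 0.12 = fully out at its front stop. Stays where left: about 2.5 N of friction, no spring or catch. Home; stays home.
- plate_lip: Turned-up front lip of the well-plate tray: upright strip 72 mm wide (y), 3 thick, round 5 mm bead on top. Axes as the sampler's. Origin: middle of its foot, on the tray floor 34 above the bench; lip top 58.5 above the bench. Behind it (+x) an empty finger trough 76 long, 88 wide over the flat floor; in front it is free. Home, it stands 10 ahead of the chassis front.
- vial0_mid (a point): Centre of a loose large vial (28 mm wide, 61 tall, 32 g), upright in the block of the large-vial tray, 104 mm behind (+x) the lip and 21 mm to -y of its middle; 64.5 mm above the bench when seated, vial top at 95 mm.
- vial1_mid (a point): Centre of a loose large vial (28 mm wide, 61 tall, 32 g), upright in the block of the large-vial tray, 104 mm behind (+x) the lip and 21 mm to +y of its middle; 64.5 mm above the bench when seated, vial top at 95 mm.
- vial2_mid (a point): Centre of a loose large vial (28 mm wide, 61 tall, 32 g), upright in the block of the large-vial tray, 151 mm behind (+x) the lip and 21 mm to -y of its middle; 64.5 mm above the bench when seated, vial top at 95 mm.
- vial3_mid (a point): Centre of a loose large vial (28 mm wide, 61 tall, 32 g), upright in the block of the large-vial tray, 151 mm behind (+x) the lip and 21 mm to +y of its middle; 64.5 mm above the bench when seated, vial top at 95 mm.
- stray_vial_mid (a point): Bystander: a single large vial like those in the tray, 28 x 61 mm, standing on the bench beside the changer's front, +y side; this is its centre, half-way up.
- beaker: Bystander: empty glass beaker, 68 mm wide, 85 mm high, on the bench to the -y side of the changer's front; origin at the centre of its underside.
- cuvette_box: Bystander: black plastic cuvette box 46 x 46 x 42 mm standing on the bench in front of the well-plate tray; origin at the centre of its underside.
- tape_roll: Bystander: roll of blue tape lying flat, 90 mm across, 24 mm high; origin at the centre of its underside.
- reagent_bottle: Bystander: amber bottle 70 mm wide, 140 mm high, on the bench beside the +y cheek; origin at the centre of its underside.
- chip_box: Bystander: flat chip box 52 x 52 x 14 mm with a clear lid; origin at the centre of its underside.

How it is judged:
By the outcome, as a careful person would: the job done as asked, in the order asked, and still so for the second after the job is handed in, with the robot touching nothing.
It also fails if it takes over 48 s, if anything falls off the work surface, if the arm or the gripper's body presses on something with over 40 N, if the wrist force passes 120 N, or if a joint passes its speed limit or range.

## Working session

There is one attempt and no reset: what is moved stays moved. The work goes in short steps, Python scripts to look and compute and a tool call to move; the robot and the scene stay as the last step left them, time stands still between calls to the robot, and variables do not carry over. Pictures are saved under pics/ and viewed, and the job is handed in when it is done.

Besides the shell and the picture viewer there is one more tool, called as name(argument=value, ...), one argument or row to a line, values as JSON. servo_tool: Moves the arm, as the interface text tells. Its arguments: {"type":"object","properties":{"commands":{"type":"string"},"grip_force":{"type":"number"}},"required":["commands"]}

```bash
mkdir -p pics
python3 - <<'E'
from station import env
import cv2,numpy as np,pickle
s=env.get_state();print(s)
for n in ("scene","top"):
    im,d=env.get_image(n);p=env.camera_params(n);print(n,p,d.min(),d.max())
    cv2.imwrite(f"pics/{n}0.png",im[:,:,::-1]);np.savez(f"{n}0.npz",im=im,d=d);pickle.dump(p,open(f"{n}.pkl","wb"))
print(env.camera_params("wrist"))
E
```

```text
{'clock': 0.0, 'joints': array([-1.01951775,  0.50829834, -0.23751147,  1.50113016,  0.12570616,
        1.14886173, -0.15478169]), 'joint_velocities': array([-1.45145577e-03, -1.63881760e-04, -1.14855956e-04, -1.39521556e-04,
        7.33902820e-04,  4.68881132e-05, -1.63821051e-04]), 'joint_efforts': array([ 5.50154618e-04, -6.20603085e+01, -2.18676701e+00, -2.49648249e+01,
        1.25376944e-02,  1.21947174e-02,  9.19855125e-06]), 'eef_pos': array([0.2693228 , 0.5634019 , 0.20255468]), 'orientation': array([ 2.65671078e+00,  1.67497213e+00, -2.23266005e-03]), 'ft_force': array([ 0.21146136, -0.42168318,  0.63736395]), 'wrist_torque': array([-0.00170912, -0.03678101, -0.00468186]), 'width': 0.0853227399793728}
scene {'vertical_fov': 55.375493426985855, 'cx': 325.6270258452827, 'cy': 237.47745253534973, 'xyz': array([ 1.15615934, -0.42918803,  0.76315938]), 'orientation': array([0.75803191, 0.37612285, 0.85420021])} 0.0 3.921283
top {'vertical_fov': 54.15128025217565, 'cx': 325.0025178640083, 'cy': 237.56828566026724, 'xyz': array([0.46466138, 0.01658555, 1.34105821]), 'orientation': array([ 0.05862931, -0.09569842, -1.5591273 ])} 0.0 2.2642477
{'vertical_fov': 65.70646984690485, 'cx': 321.6115010152864, 'cy': 235.28902059139781, 'tool_from_camera': array([[ 9.99999833e-01,  4.73693176e-04,  3.30569234e-04,
         2.44092583e-04],
       [ 5.44231518e-04, -9.64422394e-01, -2.64365561e-01,
        -6.76083072e-02],
       [ 1.93580210e-04,  2.64365696e-01, -9.64422491e-01,
        -1.70309443e-01],
       [ 0.00000000e+00,  0.00000000e+00,  0.00000000e+00,
         1.00000000e+00]])}
```

View pics/scene0.png

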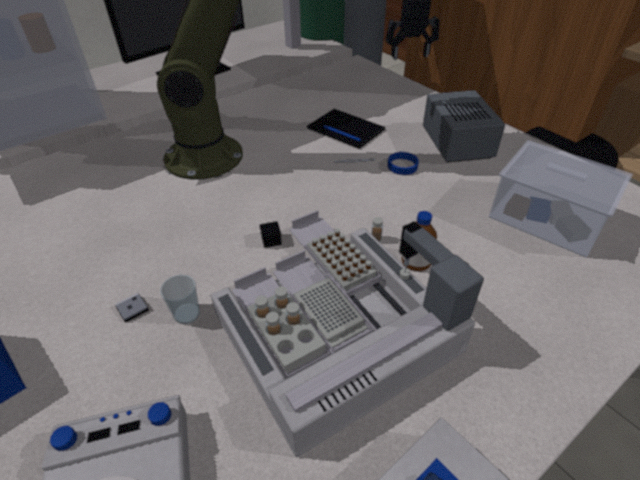

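View pics/top0.png

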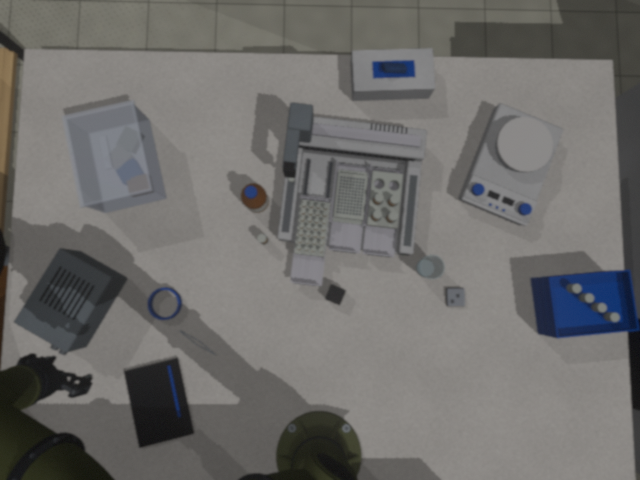

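```bash
cat > h.py <<'E'
import numpy as np,pickle,cv2
from scipy.spatial.transform import Rotation as R
def load(n,k=0):
    z=np.load(f"{n}{k}.npz");return z['im'],z['d'],pickle.load(open(f"{n}.pkl","rb"))
def rays(p,shape=(480,640)):
    f=240/np.tan(np.radians(p['vertical_fov']/2))
    v,u=np.mgrid[:shape[0],:shape[1]]
    c=np.stack([(u-p['cx'])/f,-(v-p['cy'])/f,-np.ones(shape)],-1)
    return c@R.from_rotvec(p['orientation']).as_matrix().T
def cloud(n,k=0):
    im,d,p=load(n,k)
    return im,d,p['xyz']+rays(p)*d[...,None]
def onplane(p,u,v,z):
    f=240/np.tan(np.radians(p['vertical_fov']/2))
    r=R.from_rotvec(p['orientation']).as_matrix()@np.array([(u-p['cx'])/f,-(v-p['cy'])/f,-1])
    return p['xyz']+r*(z-p['xyz'][2])/r[2]
def proj(p,X):
    f=240/np.tan(np.radians(p['vertical_fov']/2))
    c=(np.atleast_2d(X)-p['xyz'])@R.from_rotvec(p['orientation']).as_matrix()
    return np.stack([p['cx']+f*c[:,0]/-c[:,2],p['cy']-f*c[:,1]/-c[:,2]],-1)
E
python3 - <<'E'
from h import *
im,d,X=cloud("top")
bench=X[300:380,220:300].reshape(-1,3);print("bench z",np.median(bench[:,2]),bench[:,2].std())
for (u,v) in [(307,262),(345,235),(378,240),(310,225),(348,190),(336,294),(430,266),(262,237),(254,196)]:print(u,v,X[v,u])
im2,d2,Y=cloud("scene")
b=Y[200:240,150:240].reshape(-1,3);print(np.median(b[:,2]))
c=cv2.resize(im[90:310,230:450],None,fx=3.4,fy=3.4,interpolation=cv2.INTER_CUBIC)[:600]
cv2.imwrite("pics/topc.png",im[150:310,230:450,::-1].repeat(3,0).repeat(3,1))
cv2.imwrite("pics/scc.png",im2[200:370,200:460,::-1].repeat(3,0).repeat(3,1))
hm=np.clip(X[...,2]/.12,0,1);cv2.imwrite("pics/hm.png",(hm[150:310,230:450]*255).astype(np.uint8).repeat(3,0).repeat(3,1))
E
```

```text
bench z -8.015436755426375e-05 0.0853513797262503
307 262 [0.52494136 0.03569469 0.0354829 ]
345 235 [ 0.60133592 -0.06949351  0.03781203]
378 240 [ 0.58922969 -0.16323416  0.02849256]
310 225 [0.62360254 0.02825749 0.07529718]
348 190 [ 0.72585307 -0.07619878  0.05378702]
336 294 [ 0.43747211 -0.04523637  0.0417712 ]
430 266 [ 0.51839663 -0.31485445  0.00718016]
262 237 [0.59074692 0.15899901 0.06143761]
254 196 [0.69015659 0.17386898 0.13509226]
0.00020315455210595523
```

View pics/topc.png

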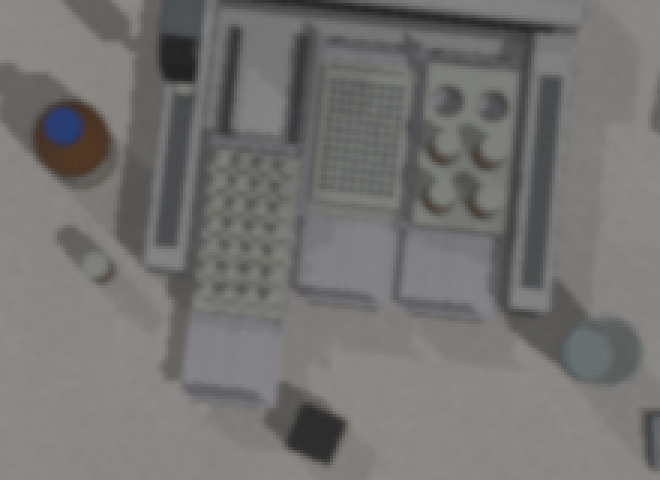

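View pics/scc.png

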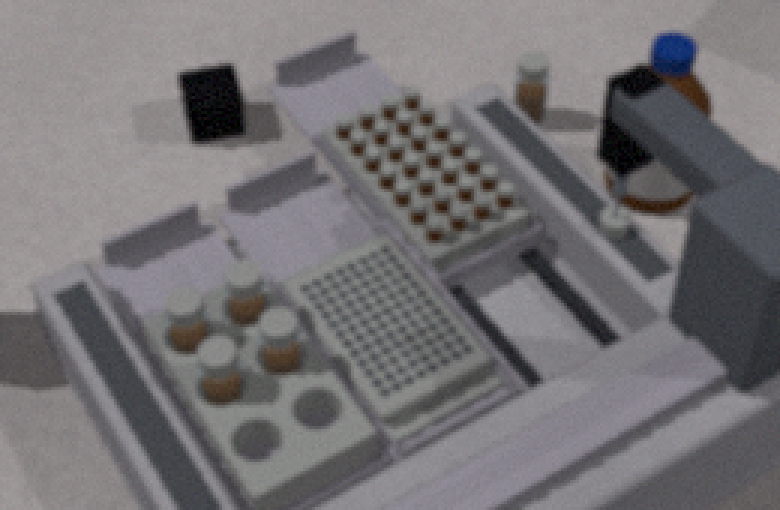

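View pics/hm.png

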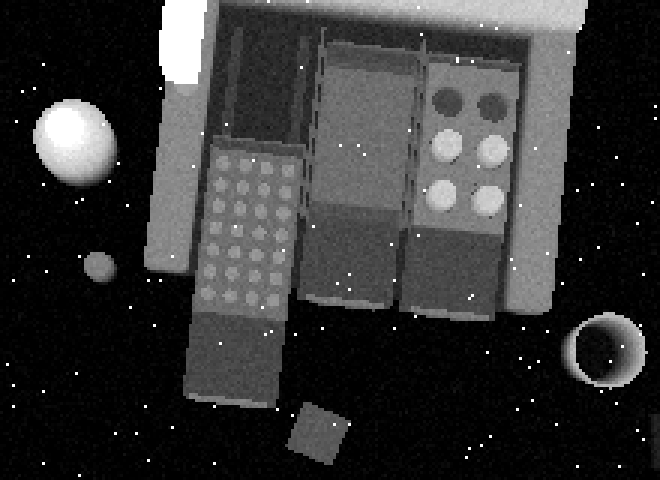

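Run:
```python
from h import *
im,d,X=cloud("top")
Z=cv2.medianBlur(X[...,2].astype(np.float32),3)
# cheeks: crop coords/3 + (230,150)
def box(u0,u1,v0,v1): 
    m=np.zeros(Z.shape,bool); m[150+v0//3:150+v1//3,230+u0//3:230+u1//3]=1; return m
for nm,b in (("cheekL",box(140,205,120,285)),("cheekR",box(500,585,60,320))):
    m=b&(Z>.058)&(Z<.072);P=X[m]
    r=cv2.minAreaRect((P[:,:2]*1000).astype(np.float32));print(nm,m.sum(),r,np.median(P[:,2]))
for nm,b in (("small",box(170,290,370,415)),("plate",box(290,400,280,315)),("large",box(394,500,295,330))):
    m=b&(X[...,2]>.047)&(X[...,2]<.068);P=X[m]
    vx,vy,x0,y0=cv2.fitLine((P[:,:2]).astype(np.float32),cv2.DIST_HUBER,0,.01,.001).ravel()
    t=(P[:,:2]-[x0,y0])@[vx,vy]
    mid=np.array([x0,y0])+np.array([vx,vy])*(np.percentile(t,2)+np.percentile(t,98))/2
    print(nm,m.sum(),"mid",mid,"len",np.ptp(t),"yaw",np.degrees(np.arctan2(-vx,vy)), "z",np.median(P[:,2]),P[:,2].max())
# vial caps
m=((Z>.085)&(Z<.105)&box(415,515,120,225)).astype(np.uint8)
n,l,st,c=cv2.connectedComponentsWithStats(m)
for i in range(1,n):
    if st[i,4]>15: print("cap",st[i,4],X[l==i].mean(0))
m=((Z>.03)&(Z<.05)&box(270,360,395,470));print("cuv",cv2.minAreaRect((X[m][:,:2]*1000).astype(np.float32)))
m=((Z>.03)&(Z<.07)&box(75,125,245,290));print("stray",X[m].mean(0))
m=((Z>.06)&(Z<.09)&box(560,650,300,400));print("beaker",cv2.minEnclosingCircle((X[m][:,:2]*1000).astype(np.float32)))
```

```text
cheekL 726 ((589.29541015625, 77.67280578613281), (267.6722717285156, 73.57107543945312), 10.742467880249023) 0.06404912279946862
cheekR 1364 ((590.1829833984375, -178.95297241210938), (165.9488983154297, 434.0794677734375), 53.61943435668945) 0.0641780056220328
small 60 mid [0.46606014 0.038695  ] len 0.06858831038019271 yaw -6.2802057 z 0.05756187190637985 0.06549493310091914
plate 64 mid [ 0.55689105 -0.06687538] len 0.0695360051879137 yaw -6.3908615 z 0.05654416632704384 0.06481086814253545
large 64 mid [ 0.54700161 -0.16302247] len 0.07003225856807004 yaw -6.3276963 z 0.0571224845937488 0.06439478793118325
cap 69 [ 0.69891103 -0.15721074  0.09425699]
cap 65 [ 0.69443943 -0.19835577  0.09411006]
cap 64 [ 0.65301084 -0.15223685  0.09472803]
cap 65 [ 0.64873909 -0.19459911  0.09447874]
cuv ((445.5818176269531, -23.882408142089844), (89.41193389892578, 45.804962158203125), 66.99930572509766)
stray [0.58733057 0.15785003 0.05618352]
beaker ((495.4707336425781, -158.1575164794922), 177.43841552734375)
```

servo_tool(
  commands="255 0 0 0 0 0 -6.4; 255 0 0 0 0 0 -6.4; 255 0 0 0 0 0 -6.4; 255 -0.03 0 0 0 0 0; 255 -0.03 0 0 0 0 0",
  grip_force=40,
)

```text
clock: 0.52
eef_pos: [0.2622, 0.5041, 0.2021]
orientation: [-2.339, -2.097, 0.003]
ft_force: [0.4, -0.2, -0.0]
width: 0.0255
```

```bash
cat > go.py <<'E'
import sys
from h import *
from station import env
psi=-6.25;ex=np.array([np.cos(np.radians(psi)),np.sin(np.radians(psi)),0]);ey=np.array([-ex[1],ex[0],0])
L={'s':np.array([.4661,.0380,0]),'l':np.array([.547,-.1624,0])}
L['h']=L['l']+.192*ey   # small home
s=env.get_state();T=R.from_rotvec(s['orientation']);p=s['eef_pos']
print('t',round(s['clock'],2),'pos',p.round(4),'F ex/ey/z',(s['ft_force']@ex).round(2),(s['ft_force']@ey).round(2),s['ft_force'][2].round(2),'w',round(s['width'],3))
M=T.as_matrix();print('tool x yaw',np.degrees(np.arctan2(M[1,0],M[0,0])).round(2),'zdir',M[:,2].round(3))
for k in L: print(k,'rel lip mm', ((p-L[k])@ex*1000).round(1),((p-L[k])@ey*1000).round(1))
if len(sys.argv)>1:
    k,a,b,z=sys.argv[1],*map(float,sys.argv[2:5])
    t=L[k]+a*ex+b*ey+np.array([0,0,z]); print('target',t.round(4),'tool delta',(M.T@(t-p)).round(4))
    G=R.from_matrix(np.stack([ey,ex,[0,0,-1]],1)); print('turn',np.degrees((T.inv()*G).as_rotvec()).round(2))
E
python3 go.py s -.045 0 .203
```

```text
t 0.52 pos [0.2622 0.5041 0.2021] F ex/ey/z 0.4 -0.13 -0.04 w 0.026
tool x yaw 83.77 zdir [-0.002 -0.001 -1.   ]
s rel lip mm -253.4 441.1
l rel lip mm -355.6 631.5
h rel lip mm -355.6 439.5
target [0.4214 0.0429 0.203 ] tool delta [-0.4412  0.2083 -0.0008]
turn [-0.08  0.06  0.02]
```

servo_tool(
  commands="255 -0.03 0.018 0 0 0 0; 255 -0.03 0.018 0 0 0 0; 255 -0.03 0.018 0 0 0 0; 255 -0.03 0.018 0 0 0 0; 255 -0.03 0.018 0 0 0 0",
)

```text
clock: 0.93
eef_pos: [0.336, 0.3434, 0.2032]
orientation: [2.341, 2.095, -0.001]
ft_force: [1.4, 0.2, 0.6]
width: 0.0001
```

servo_tool(
  commands="255 -0.03 0.015 0 0 0 0; 255 -0.03 0.015 0 0 0 0; 255 -0.03 0.015 0 0 0 0; 255 -0.03 0.015 0 0 0 0; 255 -0.03 0.015 0 0 0 0",
)

```text
clock: 1.35
eef_pos: [0.3938, 0.1861, 0.2033]
orientation: [-2.341, -2.095, 0.0]
ft_force: [0.2, 0.1, -0.7]
width: 0.0
```

```bash
python3 go.py s -.045 0 .12
```

```text
t 1.35 pos [0.3938 0.1861 0.2033] F ex/ey/z 0.19 0.14 -0.66 w 0.0
tool x yaw 83.66 zdir [-0. -0. -1.]
s rel lip mm -88.0 139.4
l rel lip mm -190.3 329.8
h rel lip mm -190.3 137.8
target [0.4214 0.0429 0.12  ] tool delta [-0.1393  0.0433  0.0833]
turn [-0.01  0.01 -0.09]
```

servo_tool(
  commands="255 -0.03 0.01 0.01 0 0 0; 255 -0.03 0.01 0.015 0 0 0; 255 -0.03 0.01 0.015 0 0 0; 255 -0.03 0.01 0.015 0 0 0; 255 0 0 0 0 0 0",
)

```text
clock: 1.77
eef_pos: [0.4193, 0.0577, 0.146]
orientation: [-2.349, -2.086, 0.008]
ft_force: [-0.4, -0.6, 0.2]
width: -0.0001
```

```bash
python3 go.py s -.040 0 .042
```

```text
t 1.77 pos [0.4193 0.0577 0.146 ] F ex/ey/z -0.35 -0.62 0.24 w -0.0
tool x yaw 83.23 zdir [-0.004 -0.003 -1.   ]
s rel lip mm -48.7 14.5
l rel lip mm -150.9 204.9
h rel lip mm -150.9 12.9
target [0.4263 0.0424 0.042 ] tool delta [-0.014   0.0092  0.104 ]
turn [-0.21  0.22 -0.52]
```

servo_tool(
  commands="255 -0.007 0.005 0.025 0 0 0; 255 -0.007 0.004 0.025 0 0 0; 255 0 0 0.025 0 0 0; 255 0 0 0.02 0 0 0; 255 0 0 0 0 0 0",
)

```text
clock: 2.18
eef_pos: [0.4253, 0.049, 0.0505]
orientation: [-2.338, -2.093, 0.008]
ft_force: [-0.9, -0.2, -0.4]
width: 0.0
```

```bash
python3 go.py s -.020 0 .042
python3 - <<'E'
from station import env
import cv2,numpy as np
im,d=env.get_image("scene");cv2.imwrite("pics/scene1.png",im[180:380,180:440,::-1].repeat(3,0).repeat(3,1))
E
```

```text
t 2.18 pos [0.4253 0.049  0.0505] F ex/ey/z -0.9 -0.31 -0.37 w 0.0
tool x yaw 83.65 zdir [-0.006 -0.001 -1.   ]
s rel lip mm -41.7 6.5
l rel lip mm -144.0 196.9
h rel lip mm -144.0 4.9
target [0.4462 0.0402 0.042 ] tool delta [-0.0064  0.0218  0.0084]
turn [-0.33  0.08 -0.1 ]
```

View pics/scene1.png

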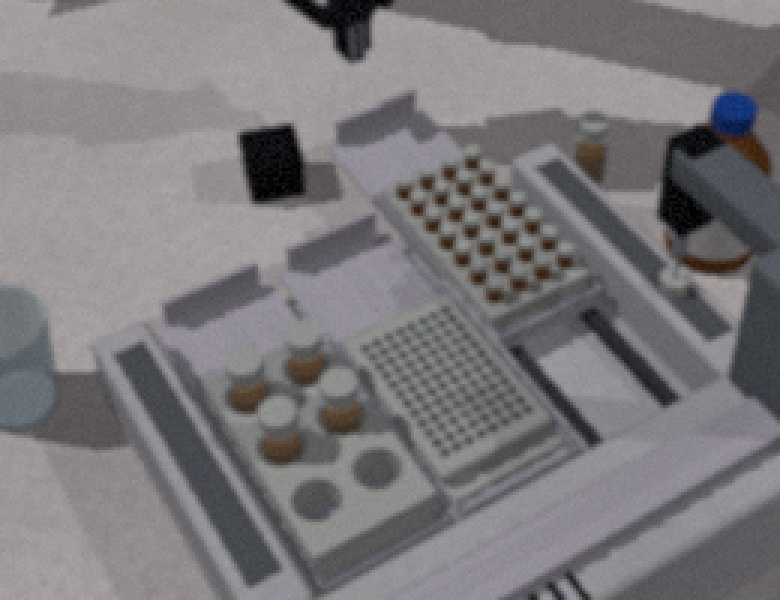

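servo_tool(
  commands="255 -0.002 0.004 0.002 0 0 0; 255 0 0.005 0 0 0 0; 255 0 0.005 0 0 0 0; 255 0 0 0 0 0 0; 255 0 0 0 0 0 0",
)

```text
clock: 2.65
eef_pos: [0.4422, 0.0458, 0.0521]
orientation: [2.341, 2.094, 0.002]
ft_force: [-0.6, 0.3, -0.2]
width: -0.0001
```

```bash
python3 go.py s -.0145 0 .042
```

```text
t 2.65 pos [0.4422 0.0458 0.0521] F ex/ey/z -0.62 0.23 -0.19 w -0.0
tool x yaw 83.63 zdir [ 0.002  0.    -1.   ]
s rel lip mm -24.6 5.1
l rel lip mm -126.8 195.5
h rel lip mm -126.8 3.5
target [0.4517 0.0396 0.042 ] tool delta [-0.0051  0.0101  0.0101]
turn [ 0.09 -0.02 -0.12]
```

servo_tool(
  commands="255 -0.004 0 0.01 0 0 0; 255 0 0.003 0 0 0 0; 255 0 0.004 0 0 0 0; 255 0 0.004 0 0 0 0; 255 0 0.004 0 0 0 0",
)

```text
clock: 3.07
eef_pos: [0.4566, 0.0403, 0.0418]
orientation: [2.341, 2.095, 0.001]
ft_force: [0.3, -0.4, -0.1]
width: -0.0003
```

```bash
python3 go.py s -.0145 0 .042
```

```text
t 3.07 pos [0.4566 0.0403 0.0418] F ex/ey/z 0.37 -0.4 -0.09 w -0.0
tool x yaw 83.66 zdir [ 0.001  0.    -1.   ]
s rel lip mm -9.7 1.2
l rel lip mm -111.9 191.6
h rel lip mm -111.9 -0.4
target [0.4517 0.0396 0.042 ] tool delta [-0.0012 -0.0048 -0.0002]
turn [ 0.04 -0.01 -0.09]
```

servo_tool(
  commands="255 0 0.004 0 0 0 0; 255 0 0.004 0 0 0 0; 255 0 0.004 0 0 0 0; 255 0 0.004 0 0 0 0",
)

```text
clock: 3.4
eef_pos: [0.4721, 0.0383, 0.0414]
orientation: [2.341, 2.095, -0.0]
ft_force: [0.2, 0.2, 0.5]
width: 0.0003
```

```bash
python3 go.py h
python3 - <<'E'
from station import env
import cv2,numpy as np
im,d=env.get_image("scene");cv2.imwrite("pics/scene2.png",im[180:380,180:440,::-1].repeat(3,0).repeat(3,1))
E
```

```text
t 3.4 pos [0.4721 0.0383 0.0414] F ex/ey/z 0.19 0.18 0.54 w 0.0
tool x yaw 83.65 zdir [ 0. -0. -1.]
s rel lip mm 6.0 1.0
l rel lip mm -96.3 191.4
h rel lip mm -96.3 -0.6Traceback (most recent call last):
  File "go.py", line 12, in <module>
    k,a,b,z=sys.argv[1],*map(float,sys.argv[2:5])
    ^^^^^^^
ValueError: not enough values to unpack (expected 4, got 1)
```

View pics/scene2.png

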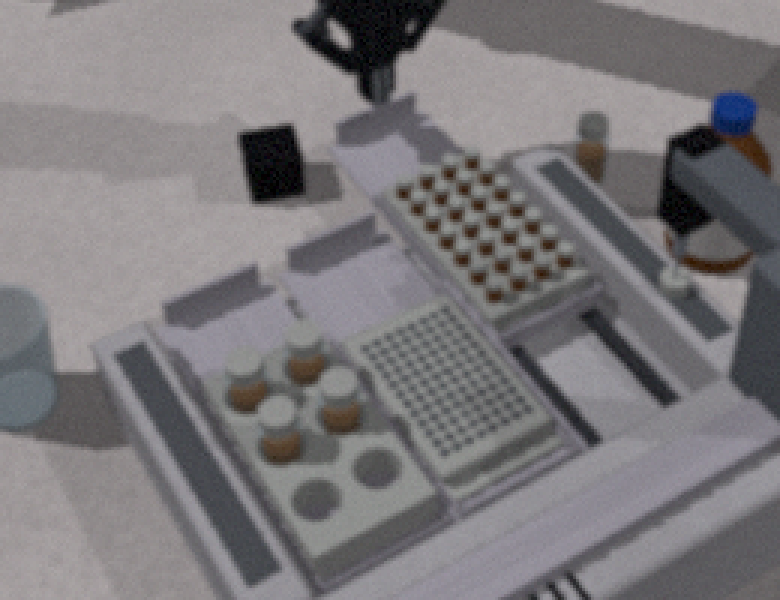

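Run:
```python
from station import env
from h import *
s=env.get_state();print(s['eef_pos'],s['clock'])
for n in ("scene","top"):
    im,d=env.get_image(n);np.savez(f"{n}1.npz",im=im,d=d)
    p=env.camera_params(n);print(n,np.abs(p['xyz']-pickle.load(open(f"{n}.pkl","rb"))['xyz']).max(), proj(p,s['eef_pos']))
im,d,X=cloud("scene",1);print("scene lip/tips")
cv2.imwrite("pics/s3.png",im[170:270,250:380,::-1].repeat(6,0).repeat(6,1))
cv2.imwrite("pics/s3z.png",(np.clip(X[...,2]/.15,0,1)*255).astype(np.uint8)[170:270,250:380].repeat(6,0).repeat(6,1))
im,d,X=cloud("top",1)
cv2.imwrite("pics/t3.png",im[200:320,250:370,::-1].repeat(5,0).repeat(5,1))
```

```text
[0.47307059 0.03826901 0.04145832] 3.45
scene 0.0 [[305.96299179 222.0230884 ]]
top 0.0 [[305.79338662 280.72474743]]
scene lip/tips
```

View pics/s3.png

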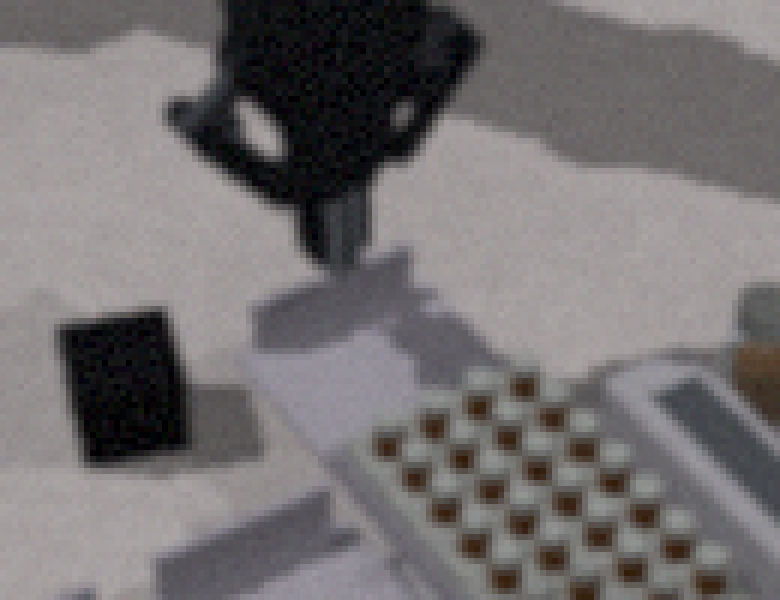

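View pics/s3z.png

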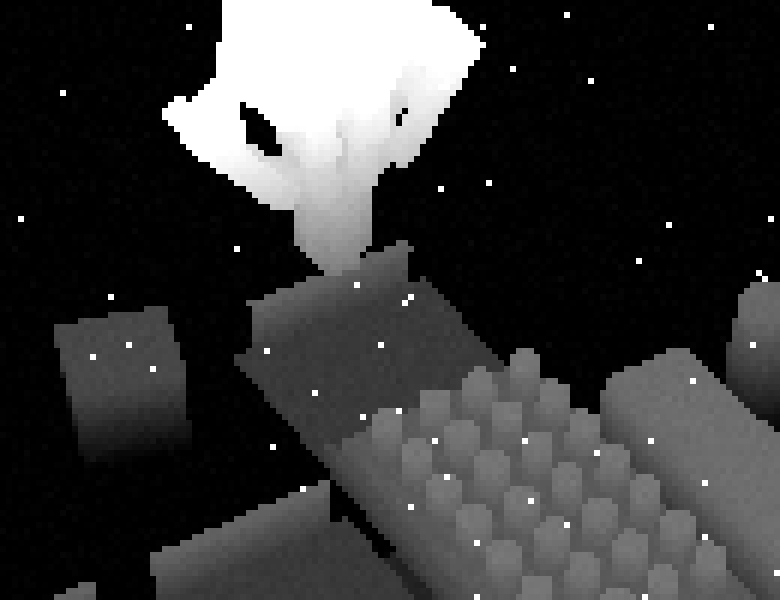

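View pics/t3.png

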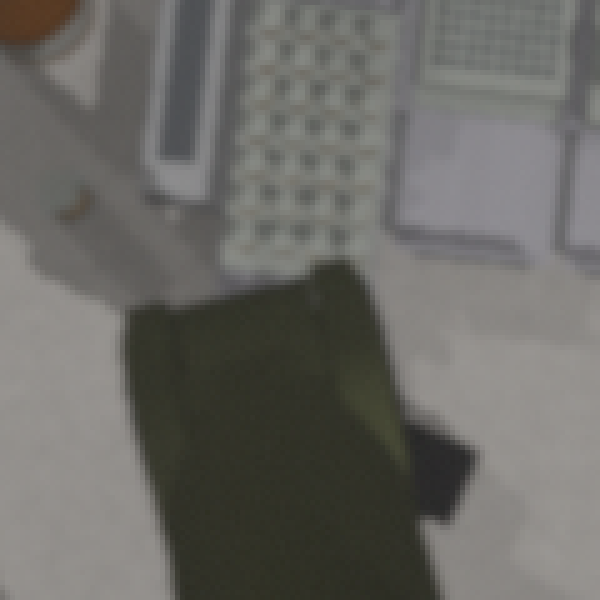

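Run:
```python
from h import *
ex=np.array([.9941,-.1089,0]);ey=np.array([.1089,.9941,0])
for k in (0,1):
    im,d,X=cloud("scene",k)
    # expected lip in small frame by origin L
    for nm,L in (('s',[.4661,.038,0]),('l',[.547,-.1624,0])):
        a=(X-L)@ex;b=(X-L)@ey;z=X[...,2]
        m=(abs(a)<.03)&(abs(b)<.034)&(z>.042)&(z<.062)
        lo=[round(float(np.median(a[m&(z>q)&(z<q+.005)])*1000),1) if (m&(z>q)&(z<q+.005)).sum()>3 else None for q in (.042,.047,.052,.056)]
        print(k,nm,m.sum(),np.median(a[m])*1000,lo, np.percentile(a[m],[5,95])*1000)
    u0,v0=proj(pickle.load(open("scene.pkl","rb")),[.4661,.038,.05])[0];print(u0,v0)
    b=(X-[.4661,.038,0])
    fr=(b@ex>-.08)&(b@ex<.08)&(abs(b@ey)<.05)&(X[...,2]>.064)&(X[...,2]<.08)&((b@ex)<.03)
    if fr.sum(): print('finger',fr.sum(),np.percentile((b@ex)[fr],[5,50,95])*1000,np.percentile((b@ey)[fr],[5,50,95])*1000)
```

```text
0 s 150 1.302352314431291 [1.3, 0.9, 2.0, 1.5] [-1.41781729  3.6728801 ]
0 l 200 1.7866997280145898 [1.7, 1.8, 2.0, 1.7] [-0.94081454  3.77043787]
304.0314330221982 217.87407918303094
1 s 150 1.3270739265347802 [1.3, 1.2, 1.7, 1.5] [-1.26553188  4.07747042]
1 l 204 1.5308090496737328 [1.7, 1.6, 2.0, 1.4] [-0.58187538  3.81162462]
304.0314330221982 217.87407918303094
finger 20 [12.43136756 15.2514959  18.61176559] [-9.79148279 -3.35032925 10.28414907]
```

Run:
```python
from h import *
ex=np.array([.9941,-.1089,0]);ey=np.array([.1089,.9941,0])
im,d,X=cloud("scene",1)
for r in range(190,290,6):
    pass
for rr in (200,220,235,250,260,266,270,274,280,290,300):
    v=170+rr//6
    print(rr,[(int((X[v,250+c//6]-[.4661,.038,0])@ex*1000),int((X[v,250+c//6]-[.4661,.038,0])@ey*1000),int(X[v,250+c//6,2]*1000),im[v,250+c//6].tolist()) for c in (318,336,350)])
from station import env
s=env.get_state();print(s['clock'],s['eef_pos'])
im,d=env.get_image("wrist");cv2.imwrite("pics/w1.png",im[:,:,::-1]);np.savez("wrist1.npz",im=im,d=d)
```

```text
200 [(18, -10, 112, [16, 18, 20]), (14, 0, 105, [43, 48, 48]), (17, 2, 106, [59, 61, 65])]
220 [(12, -7, 98, [22, 25, 29]), (16, -1, 98, [56, 56, 62]), (16, 3, 96, [50, 49, 56])]
235 [(12, -8, 90, [19, 22, 24]), (18, -3, 91, [63, 65, 68]), (17, 2, 88, [50, 51, 53])]
250 [(13, -8, 84, [20, 26, 27]), (17, -3, 84, [58, 59, 62]), (17, 2, 82, [42, 43, 47])]
260 [(14, -9, 79, [52, 47, 53]), (18, -3, 80, [59, 61, 63]), (20, 0, 79, [47, 48, 51])]
266 [(12, -8, 75, [93, 90, 94]), (17, -3, 76, [65, 67, 72]), (16, 2, 72, [60, 61, 65])]
270 [(-64, 31, -1, [128, 125, 128]), (16, -3, 72, [74, 74, 78]), (1, 10, 55, [77, 79, 83])]
274 [(-64, 31, -1, [128, 125, 128]), (16, -3, 72, [74, 74, 78]), (1, 10, 55, [77, 79, 83])]
280 [(1, -3, 58, [127, 122, 130]), (0, 5, 53, [79, 80, 85]), (0, 10, 51, [85, 83, 91])]
290 [(2, -3, 52, [82, 79, 86]), (0, 5, 46, [84, 80, 86]), (0, 11, 43, [84, 83, 92])]
300 [(1, -3, 46, [88, 87, 92]), (-1, 6, 39, [85, 81, 87]), (0, 10, 39, [89, 84, 92])]
3.55 [0.47190314 0.0382859  0.04130743]
```

View pics/w1.png

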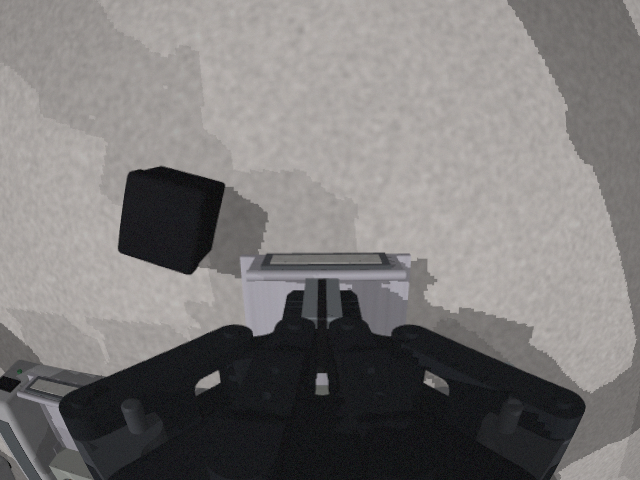

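Run:
```python
from h import *
from station import env
p=env.camera_params("wrist");s=env.get_state()
z=np.load("wrist1.npz");d=z['d'];f=240/np.tan(np.radians(p['vertical_fov']/2))
def cloudw(d,p,pos,rv):
    v,u=np.mgrid[:480,:640];x=u-p['cx'];y=v-p['cy'];r=np.hypot(x,y)+1e-9;th=r/f
    k=np.tan(th)/r
    c=np.stack([x*k,-y*k,-np.ones_like(x)],-1)*d[...,None]
    T=p['tool_from_camera'];t=c@T[:3,:3].T+T[:3,3]
    return t,t@R.from_rotvec(rv).as_matrix().T+pos
t,X=cloudw(d,p,s['eef_pos'],s['orientation'])
for u,v in [(400,100),(300,120),(500,200),(250,60),(170,220),(322,272),(322,260),(260,300),(390,300),(313,290),(330,290),(313,305),(300,300),(345,300)]:
    print(u,v,'d',d[v,u].round(4),'tool',t[v,u].round(4),'world',X[v,u].round(4))
```

```text
400 100 d 0.1988 tool [ 0.045  -0.0891  0.0417] world [ 0.3879  0.093  -0.0004]
300 120 d 0.2014 tool [-0.0117 -0.0766  0.041 ] world [3.941e-01 3.520e-02 3.000e-04]
500 200 d 0.2131 tool [ 0.1117 -0.0323  0.041 ] world [4.517e-01 1.529e-01 3.000e-04]
250 60 d 0.1918 tool [-0.0401 -0.1125  0.0408] world [0.3553 0.011  0.0005]
170 220 d 0.174 tool [-0.0748 -0.0288 -0.0005] world [ 0.4346 -0.0328  0.0418]
322 272 d 0.1652 tool [ 0.0006 -0.008  -0.0153] world [0.4636 0.0398 0.0566]
322 260 d 0.1741 tool [ 0.0006 -0.0103 -0.0055] world [0.4614 0.0401 0.0468]
260 300 d 0.1934 tool [-0.0323  0.0168  0.0072] world [0.4846 0.0044 0.0341]
390 300 d 0.1939 tool [0.0369 0.0171 0.0076] world [0.4926 0.0731 0.0337]
313 290 d 0.1368 tool [-0.0028 -0.0118 -0.0437] world [0.4595 0.0369 0.085 ]
330 290 d 0.1383 tool [ 0.0036 -0.0111 -0.0423] world [0.4609 0.0431 0.0836]
313 305 d 0.1245 tool [-0.0025 -0.0118 -0.0565] world [0.4595 0.0372 0.0978]
300 300 d 0.1379 tool [-0.0077 -0.0076 -0.0437] world [0.4631 0.0315 0.085 ]
345 300 d 0.1389 tool [ 0.0093 -0.0072 -0.0428] world [0.4655 0.0483 0.0841]
```

Run:
```python
from h import *
from station import env
p=env.camera_params("wrist");s=env.get_state()
z=np.load("wrist1.npz");d=z['d'];f=240/np.tan(np.radians(p['vertical_fov']/2))
v,u=np.mgrid[:480,:640];x=u-p['cx'];y=v-p['cy'];r=np.hypot(x,y)+1e-9;k=np.tan(r/f)/r
c=np.stack([x*k,-y*k,-np.ones_like(x)],-1)*d[...,None]
T=p['tool_from_camera'];t=c@T[:3,:3].T+T[:3,3]
for col in (308,313,322,330,335):
    print(col,[(rr,(t[rr,col,1:]*1000).round(0).tolist()) for rr in range(274,292,2)])
# scene: finger points in tool frame
im,dd,X=cloud("scene",1)
q=(X-[.473,.0383,.0414])@R.from_rotvec(s['orientation']).as_matrix()
m=(abs(q[...,0])<.03)&(abs(q[...,1])<.02)&(q[...,2]<-.022)&(q[...,2]>-.07)
P=q[m]*1000
for a in range(-66,-20,4):
    w=P[(P[:,2]>=a)&(P[:,2]<a+4)]
    if len(w): print(a,len(w),np.percentile(w,[5,95],axis=0).round(0)[:,:2].tolist())
```

```text
308 [(274, [-7.0, -15.0]), (276, [-7.0, -17.0]), (278, [-6.0, -17.0]), (280, [-11.0, -33.0]), (282, [-12.0, -36.0]), (284, [-12.0, -38.0]), (286, [-12.0, -40.0]), (288, [-12.0, -42.0]), (290, [-11.0, -43.0])]
313 [(274, [-8.0, -17.0]), (276, [-7.0, -17.0]), (278, [-6.0, -17.0]), (280, [-11.0, -33.0]), (282, [-12.0, -36.0]), (284, [-12.0, -38.0]), (286, [-11.0, -39.0]), (288, [-12.0, -41.0]), (290, [-12.0, -44.0])]
322 [(274, [-8.0, -17.0]), (276, [-7.0, -16.0]), (278, [-6.0, -17.0]), (280, [-12.0, -34.0]), (282, [-12.0, -36.0]), (284, [-11.0, -37.0]), (286, [-12.0, -40.0]), (288, [-11.0, -41.0]), (290, [-12.0, -43.0])]
330 [(274, [-8.0, -17.0]), (276, [-7.0, -18.0]), (278, [-6.0, -17.0]), (280, [-12.0, -34.0]), (282, [-12.0, -36.0]), (284, [-11.0, -37.0]), (286, [-12.0, -40.0]), (288, [-11.0, -41.0]), (290, [-11.0, -42.0])]
335 [(274, [-8.0, -16.0]), (276, [-7.0, -17.0]), (278, [-6.0, -16.0]), (280, [-12.0, -34.0]), (282, [-12.0, -36.0]), (284, [-11.0, -37.0]), (286, [-12.0, -41.0]), (288, [-12.0, -42.0]), (290, [-11.0, -42.0])]
-66 12 [[-13.0, 5.0], [3.0, 13.0]]
-62 17 [[-15.0, 4.0], [12.0, 11.0]]
-58 19 [[-14.0, -2.0], [5.0, 12.0]]
-54 20 [[-15.0, -3.0], [11.0, 12.0]]
-50 14 [[-15.0, 3.0], [10.0, 12.0]]
-46 17 [[-15.0, -6.0], [11.0, 10.0]]
-42 18 [[-14.0, -5.0], [9.0, 12.0]]
-38 11 [[-10.0, 6.0], [10.0, 12.0]]
-34 6 [[-9.0, 4.0], [1.0, 10.0]]
-30 2 [[-7.0, 6.0], [4.0, 8.0]]
```

servo_tool(
  commands="255 0 -0.013 0 0 0 0; 255 0 -0.013 0 0 0 0; 255 0 -0.012 0 0 0 0; 255 0 0 0 0 0 0; 255 0 0 0 0 0 0",
)

```text
clock: 4.02
eef_pos: [0.4338, 0.0426, 0.0415]
orientation: [2.34, 2.096, -0.0]
ft_force: [0.3, 0.3, -0.3]
width: -0.0
```

```bash
sed -i 's/len(sys.argv)>1/len(sys.argv)>2/' go.py; python3 go.py s -.03 0 .011
```

```text
t 4.02 pos [0.4338 0.0426 0.0415] F ex/ey/z 0.29 0.31 -0.29 w -0.0
tool x yaw 83.68 zdir [ 0. -0. -1.]
s rel lip mm -32.6 1.0
l rel lip mm -134.9 191.4
h rel lip mm -134.9 -0.6
target [0.4363 0.0413 0.011 ] tool delta [-0.001   0.0026  0.0305]
turn [ 0.    0.   -0.07]
```

servo_tool(
  commands="255 0 0 0.01 0 0 0; 255 0 0 0.01 0 0 0; 255 0 0 0.01 0 0 0; 255 0 0 0 0 0 0; 255 0 0.004 0 0 0 0",
)

```text
clock: 4.43
eef_pos: [0.4377, 0.042, 0.0111]
orientation: [-2.34, -2.095, 0.002]
ft_force: [-0.5, 0.2, -0.0]
width: -0.0004
```

```bash
python3 go.py s -.015 0 .011;python3 - <<'E'
from station import env
import cv2,numpy as np
im,d=env.get_image("wrist");cv2.imwrite("pics/w2.png",im[:,:,::-1])
E
```

```text
t 4.43 pos [0.4377 0.042  0.0111] F ex/ey/z -0.53 0.18 -0.01 w -0.0
tool x yaw 83.67 zdir [-0.002 -0.    -1.   ]
s rel lip mm -28.7 0.9
l rel lip mm -131.0 191.3
h rel lip mm -131.0 -0.7
target [0.4512 0.0396 0.011 ] tool delta [-0.0009  0.0137  0.0001]
turn [-0.08  0.02 -0.08]
```

View pics/w2.png

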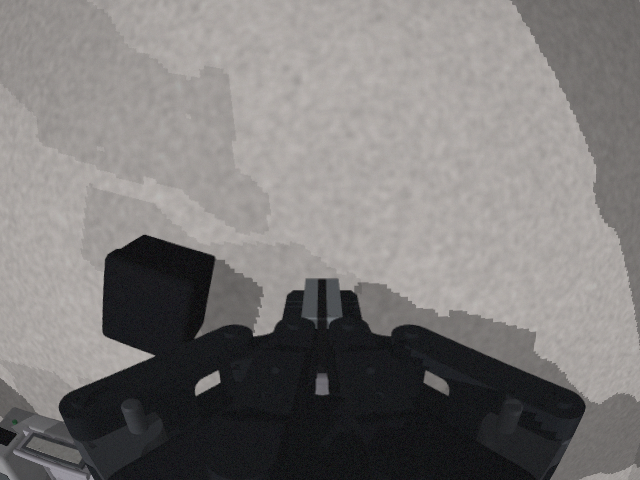

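servo_tool(
  commands="255 0 0.005 0 0 0 0; 255 0 0.005 0 0 0 0; 255 0 0.004 0 0 0 0; 255 0 0.004 0 0 0 0; 255 0 0.004 0 0 0 0",
)

```text
clock: 4.9
eef_pos: [0.4595, 0.0397, 0.0115]
orientation: [-2.34, -2.095, 0.001]
ft_force: [-3.3, 0.5, 1.1]
width: 0.0001
```

```bash
python3 go.py h -.015 0 .011;python3 - <<'E'
from station import env
import cv2,numpy as np
im,d=env.get_image("scene");cv2.imwrite("pics/scene4.png",im[180:380,180:440,::-1].repeat(3,0).repeat(3,1))
E
```

```text
t 4.9 pos [0.4595 0.0397 0.0115] F ex/ey/z -3.34 0.16 1.15 w 0.0
tool x yaw 83.67 zdir [-0.001 -0.    -1.   ]
s rel lip mm -6.7 1.0
l rel lip mm -109.0 191.4
h rel lip mm -109.0 -0.6
target [0.553  0.0301 0.011 ] tool delta [0.0008 0.094  0.0004]
turn [-0.06  0.01 -0.08]
```

View pics/scene4.png

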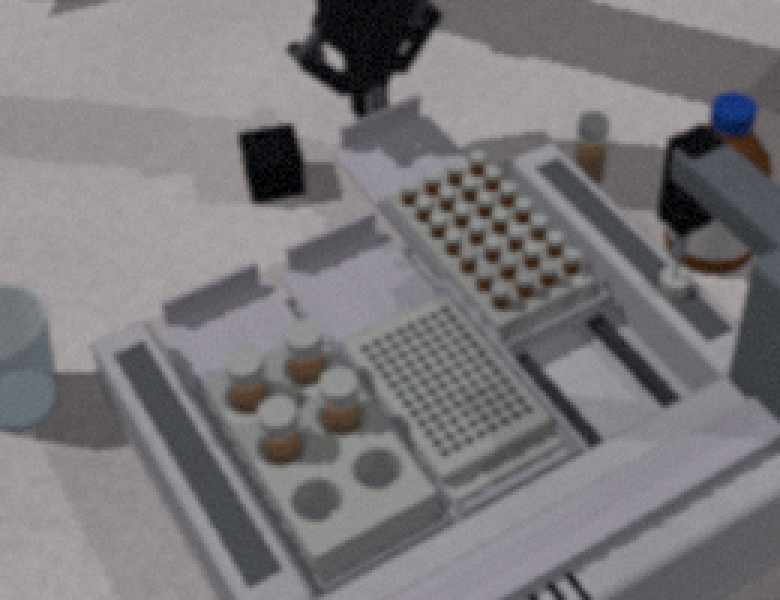

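The finger now stands before the small lip (lip at about (385,120) in the crop, shifted slightly inward). It is pushing with 3.3 N, so I continue.

servo_tool(
  commands="255 0 0.008 0 0 0 0; 255 0 0.008 0 0 0 0; 255 0 0.008 0 0 0 0; 255 0 0.008 0 0 0 0; 255 0 0.008 0 0 0 0",
)

```text
clock: 5.37
eef_pos: [0.5003, 0.0353, 0.0113]
orientation: [-2.341, -2.095, -0.0]
ft_force: [-3.6, 2.6, 0.3]
width: -0.0
```

servo_tool(
  commands="255 0 0.008 0 0 0 0; 255 0 0.008 0 0 0 0; 255 0 0.008 0 0 0 0; 255 0 0.006 0 0 0 0; 255 0 0.004 0 0 0 0",
)

```text
clock: 5.78
eef_pos: [0.5345, 0.0315, 0.0113]
orientation: [2.341, 2.095, 0.001]
ft_force: [-3.3, 2.1, 1.0]
width: 0.0
```

```bash
python3 go.py h -.015 0 .011
```

```text
t 5.78 pos [0.5345 0.0315 0.0113] F ex/ey/z -3.51 1.77 0.95 w 0.0
tool x yaw 83.65 zdir [ 0.001  0.    -1.   ]
s rel lip mm 68.7 0.9
l rel lip mm -33.6 191.3
h rel lip mm -33.6 -0.7
target [0.553  0.0301 0.011 ] tool delta [0.0007 0.0186 0.0003]
turn [ 0.04 -0.01 -0.1 ]
```

servo_tool(
  commands="255 0 0.003 0 0 0 0; 255 0 0.003 0 0 0 0; 255 0 0.003 0 0 0 0; 255 0 0.003 0 0 0 0; 255 0 0.002 0 0 0 0",
)

```text
clock: 6.2
eef_pos: [0.5475, 0.0299, 0.0114]
orientation: [2.341, 2.095, -0.0]
ft_force: [-1.8, 2.2, 0.1]
width: -0.0
```

servo_tool(
  commands="255 0 0.002 0 0 0 0; 255 0 0.002 0 0 0 0; 255 0 0.002 0 0 0 0; 255 0 0 0 0 0 0",
)

```text
clock: 6.53
eef_pos: [0.553, 0.0293, 0.0113]
orientation: [-2.341, -2.095, 0.001]
ft_force: [-3.8, 3.6, 0.5]
width: -0.0
```

```bash
python3 go.py h -.015 0 .011
```

```text
t 6.53 pos [0.553  0.0293 0.0113] F ex/ey/z -4.14 3.18 0.48 w -0.0
tool x yaw 83.65 zdir [-0.001 -0.    -1.   ]
s rel lip mm 87.3 0.8
l rel lip mm -14.9 191.2
h rel lip mm -14.9 -0.8
target [0.553  0.0301 0.011 ] tool delta [ 0.0008 -0.0001  0.0003]
turn [-0.05  0.01 -0.1 ]
```

servo_tool(
  commands="255 0 0.002 0 0 0 0; 255 0 0.002 0 0 0 0; 255 0 0 0 0 0 0",
)

```text
clock: 6.78
eef_pos: [0.5528, 0.0292, 0.0112]
orientation: [-2.337, -2.092, 0.01]
ft_force: [-13.2, 3.1, 10.6]
width: -0.0002
```

```bash
python3 go.py h -.015 0 .011
```

```text
t 6.78 pos [0.5528 0.0292 0.0112] F ex/ey/z -13.49 1.63 10.62 w -0.0
tool x yaw 83.69 zdir [-0.008 -0.    -1.   ]
s rel lip mm 87.1 0.7
l rel lip mm -15.1 191.1
h rel lip mm -15.1 -0.9
target [0.553  0.0301 0.011 ] tool delta [0.0009 0.0001 0.0002]
turn [-0.45  0.07 -0.06]
```

servo_tool(
  commands="255 0 -0.008 0 0 0 0; 255 0 -0.015 0 0 0 0; 255 0 -0.015 0 0 0 0; 255 0 0 -0.02 0 0 0; 255 0 0 -0.03 0 0 0",
)

```text
clock: 7.2
eef_pos: [0.5177, 0.0321, 0.0601]
orientation: [-2.34, -2.094, 0.005]
ft_force: [0.8, 0.6, 0.3]
width: 0.0002
```

servo_tool(
  commands="255 0 0 -0.03 0 0 0; 255 0 0 -0.03 0 0 0; 255 -0.03 -0.02 0 0 0 0; 255 -0.03 -0.02 0 0 0 0; 255 0 0 0 0 0 0",
)

```text
clock: 7.62
eef_pos: [0.4695, -0.0287, 0.122]
orientation: [2.346, 2.085, -0.005]
ft_force: [-1.3, -0.1, -0.8]
width: 0.0001
```

```bash
python3 go.py l -.015 0 .12;python3 - <<'E'
from station import env
import cv2,numpy as np
for n in ("scene","top"):
    im,d=env.get_image(n);np.savez(f"{n}5.npz",im=im,d=d)
    c=im[180:380,180:440] if n=="scene" else im[150:310,230:450]
    cv2.imwrite(f"pics/{n}5.png",c[:,:,::-1].repeat(3,0).repeat(3,1))
from h import *
ex=np.array([.9941,-.1089,0]);ey=np.array([.1089,.9941,0]);l=np.array([.547,-.1624,0])
_,_,X=cloud("scene",5);z=X[...,2]
for i in range(3):
    L=l+.096*i*ey;a=(X-L)@ex;b=(X-L)@ey
    m=(abs(a)<.02)&(abs(b)<.032)&(z>.042)&(z<.057);print(i,m.sum(),np.median(a[m])*1000)
E
```

```text
t 7.62 pos [ 0.4695 -0.0287  0.122 ] F ex/ey/z -1.26 -0.27 -0.76 w 0.0
tool x yaw 83.25 zdir [-0.001 -0.004 -1.   ]
s rel lip mm 10.6 -65.9
l rel lip mm -91.6 124.5
h rel lip mm -91.6 -67.5
target [ 0.5321 -0.1608  0.12  ] tool delta [-0.1238  0.0777  0.0025]
turn [-0.02  0.25 -0.5 ]
0 140 1.8141325665385684
1 132 1.311188338794369
2 121 0.4894542870885265
```

View pics/scene5.png

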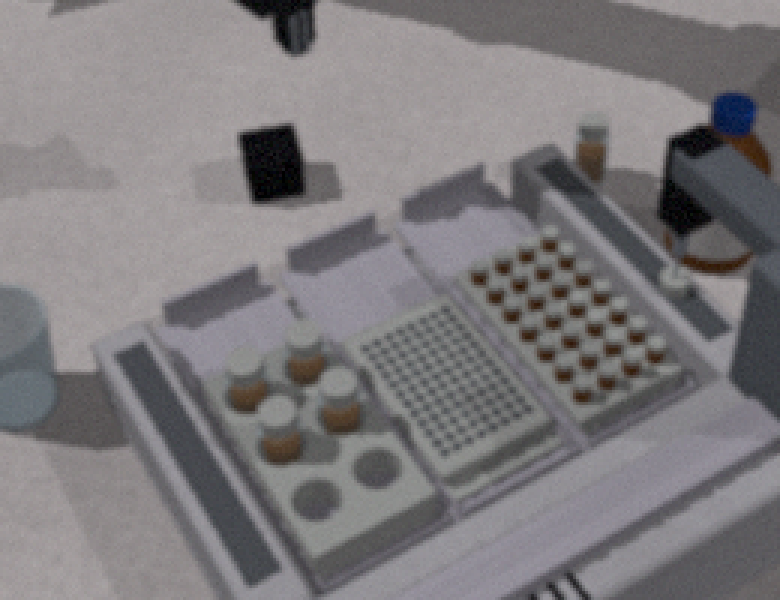

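servo_tool(
  commands="255 -0.025 0.024 0 0 0 0; 255 -0.025 0.024 0 0 0 0; 255 -0.025 0.024 0 0 0 0; 255 -0.025 0.024 0 0 0 0; 255 -0.02 0.02 0 0 0 0",
)

```text
clock: 8.13
eef_pos: [0.5777, -0.1565, 0.1213]
orientation: [2.34, 2.093, 0.001]
ft_force: [0.4, -0.9, 0.4]
width: -0.0002
```

servo_tool(
  commands="255 0 0 0 0 0 0; 255 0 0 0 0 0 0; 255 0 0 0 0 0 0",
)

```text
clock: 8.38
eef_pos: [0.5753, -0.1531, 0.1209]
orientation: [-2.34, -2.096, -0.001]
ft_force: [-0.8, 0.6, 0.1]
width: -0.0002
```

```bash
python3 go.py l .03 0 .011
```

```text
t 8.38 pos [ 0.5753 -0.1531  0.1209] F ex/ey/z -0.9 0.46 0.06 w -0.0
tool x yaw 83.71 zdir [-0.     0.001 -1.   ]
s rel lip mm 129.4 -178.1
l rel lip mm 27.1 12.3
h rel lip mm 27.1 -179.7
target [ 0.5768 -0.1657  0.011 ] tool delta [-0.0124  0.0029  0.1099]
turn [-0.02 -0.04 -0.04]
```

servo_tool(
  commands="255 -0.012 0.003 0.01 0 0 0; 255 0 0 0.02 0 0 0; 255 0 0 0.02 0 0 0; 255 0 0 0.02 0 0 0; 255 0 0 0 0 0 0",
)

```text
clock: 8.8
eef_pos: [0.5739, -0.1656, 0.0475]
orientation: [-2.336, -2.093, 0.006]
ft_force: [-0.9, 0.8, 0.4]
width: -0.0001
```

```bash
python3 go.py l .03 0 .011;python3 - <<'E'
from station import env
import cv2,numpy as np
im,d=env.get_image("scene");cv2.imwrite("pics/scene6.png",im[180:380,180:440,::-1].repeat(3,0).repeat(3,1))
im,d=env.get_image("wrist");cv2.imwrite("pics/w6.png",im[:,:,::-1])
E
```

```text
t 8.8 pos [ 0.5739 -0.1656  0.0475] F ex/ey/z -0.96 0.7 0.45 w -0.0
tool x yaw 83.73 zdir [-0.006  0.002 -1.   ]
s rel lip mm 129.3 -190.7
l rel lip mm 27.1 -0.3
h rel lip mm 27.1 -192.3
target [ 0.5768 -0.1657  0.011 ] tool delta [0.0002 0.0031 0.0365]
turn [-0.36 -0.05 -0.02]
```

View pics/scene6.png

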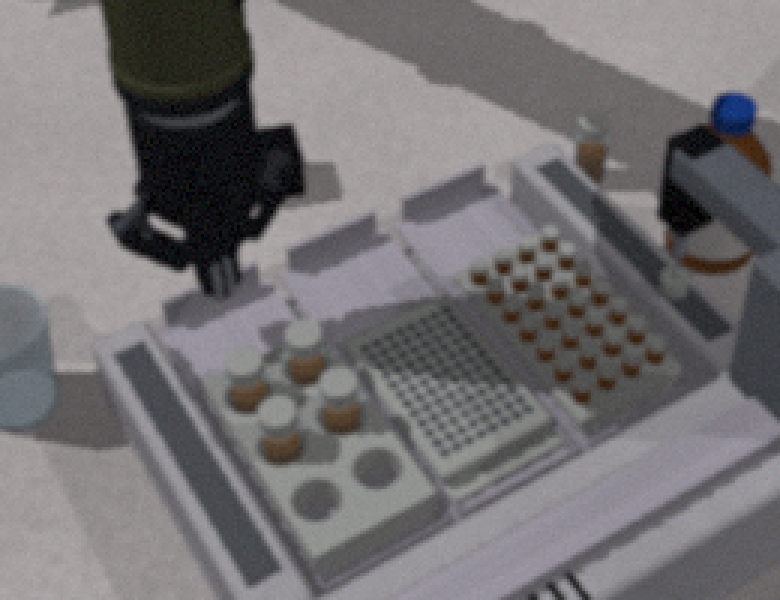

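View pics/w6.png

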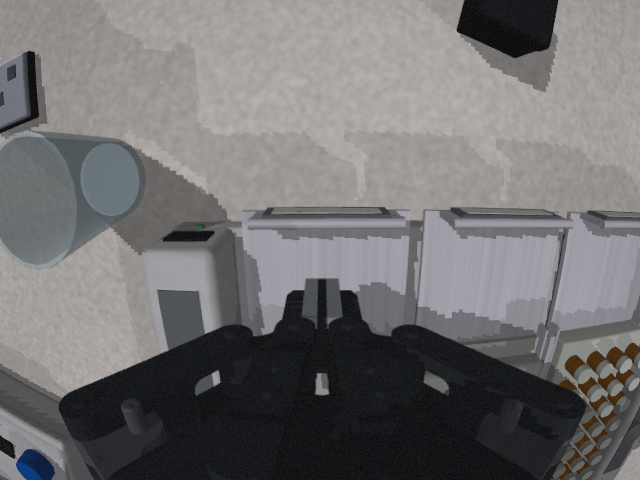

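servo_tool(
  commands="255 0 0.002 0.012 0 0 0; 255 0 0 0.01 0 0 0; 255 0 0 0.008 0 0 0; 255 0 0 0.004 0 0 0; 255 0 0 0 0 0 0",
)

```text
clock: 9.32
eef_pos: [0.5779, -0.1666, 0.0162]
orientation: [-2.34, -2.094, 0.002]
ft_force: [0.5, -0.0, 1.3]
width: 0.0002
```

```bash
python3 go.py l .015 0 .011;python3 - <<'E'
from h import *
p=pickle.load(open("top.pkl","rb"));b=onplane(p,431.7,266.7,.085);print(b,(b-[.547,-.1624,0])@np.array([[.9941,.1089],[-.1089,.9941],[0,0]]))
b=onplane(p,336,294,.042);print(b,(b-[.547,-.1624,0])@np.array([[.9941,.1089],[-.1089,.9941],[0,0]]))
E
```

```text
t 9.32 pos [ 0.5779 -0.1666  0.0162] F ex/ey/z 0.47 0.04 1.29 w 0.0
tool x yaw 83.66 zdir [-0.002  0.    -1.   ]
s rel lip mm 133.4 -191.2
l rel lip mm 31.2 -0.8
h rel lip mm 31.2 -192.8
target [ 0.5619 -0.164   0.011 ] tool delta [ 0.0007 -0.0162  0.0052]
turn [-0.11 -0.01 -0.09]
[ 0.5134279 -0.3000879  0.085    ] [-0.01837981 -0.14053155]
[ 0.4374769  -0.04522549  0.042     ] [-0.12163722  0.10455612]
```

servo_tool(
  commands="255 0 -0.004 0.004 0 0 0; 255 0 -0.004 0 0 0 0; 255 0 -0.003 0 0 0 0; 255 0 0 0 0 0 0; 255 0 0 0 0 0 0",
)

```text
clock: 9.73
eef_pos: [0.5677, -0.1657, 0.0138]
orientation: [2.341, 2.095, 0.0]
ft_force: [-0.5, -0.2, 0.7]
width: -0.0001
```

```bash
python3 go.py l .015 0 .011
```

```text
t 9.73 pos [ 0.5677 -0.1657  0.0138] F ex/ey/z -0.43 -0.3 0.67 w -0.0
tool x yaw 83.64 zdir [ 0. -0. -1.]
s rel lip mm 123.2 -191.4
l rel lip mm 20.9 -1.0
h rel lip mm 20.9 -193.0
target [ 0.5619 -0.164   0.011 ] tool delta [ 0.001  -0.0059  0.0028]
turn [ 0.03  0.01 -0.11]
```

servo_tool(
  commands="255 0 -0.002 0.003 0 0 0; 255 0 -0.002 0 0 0 0; 255 0 -0.002 0 0 0 0; 255 0 -0.0015 0 0 0 0; 255 0 -0.0015 0 0 0 0",
)

```text
clock: 10.15
eef_pos: [0.5595, -0.1646, 0.0105]
orientation: [2.34, 2.094, 0.002]
ft_force: [3.2, 0.2, -2.2]
width: -0.0
```

servo_tool(
  commands="255 0 -0.0015 0 0 0 0; 255 0 -0.0015 0 0 0 0; 255 0 -0.0015 0 0 0 0; 255 0 -0.0015 0 0 0 0",
)

```text
clock: 10.48
eef_pos: [0.5529, -0.1639, 0.0105]
orientation: [2.341, 2.095, 0.0]
ft_force: [2.9, -0.3, -1.3]
width: 0.0001
```

```bash
python3 go.py l -.105 0 .011
```

```text
t 10.48 pos [ 0.5529 -0.1639  0.0105] F ex/ey/z 2.92 -0.0 -1.27 w 0.0
tool x yaw 83.66 zdir [ 0. -0. -1.]
s rel lip mm 108.3 -191.3
l rel lip mm 6.0 -0.9
h rel lip mm 6.0 -192.9
target [ 0.4426 -0.151   0.011 ] tool delta [ 0.0007 -0.111  -0.0006]
turn [ 0.02  0.   -0.09]
```

servo_tool(
  commands="255 0 -0.002 0 0 0 0; 255 0 -0.0025 0 0 0 0; 255 0 -0.003 0 0 0 0; 255 0 -0.0035 0 0 0 0; 255 0 -0.004 0 0 0 0",
)

```text
clock: 10.9
eef_pos: [0.5377, -0.1623, 0.0104]
orientation: [2.341, 2.095, 0.0]
ft_force: [2.4, -1.0, -1.3]
width: 0.0001
```

servo_tool(
  commands="255 0 -0.004 0 0 0 0; 255 0 -0.004 0 0 0 0; 255 0 -0.004 0 0 0 0; 255 0 -0.004 0 0 0 0; 255 0 -0.004 0 0 0 0",
)

```text
clock: 11.32
eef_pos: [0.5176, -0.1602, 0.0104]
orientation: [2.341, 2.095, -0.0]
ft_force: [3.0, -1.3, -1.1]
width: 0.0
```

servo_tool(
  commands="255 0 -0.004 0 0 0 0; 255 0 -0.004 0 0 0 0; 255 0 -0.004 0 0 0 0; 255 0 -0.004 0 0 0 0; 255 0 -0.003 0 0 0 0",
)

```text
clock: 11.73
eef_pos: [0.4986, -0.158, 0.0104]
orientation: [-2.341, -2.095, 0.0]
ft_force: [1.4, -2.6, -0.6]
width: -0.0001
```

```bash
python3 go.py l -.105 0 .011;python3 - <<'E'
from station import env
import cv2,numpy as np
im,d=env.get_image("scene");cv2.imwrite("pics/scene7.png",im[180:380,180:440,::-1].repeat(3,0).repeat(3,1))
E
```

```text
t 11.73 pos [ 0.4986 -0.158   0.0104] F ex/ey/z 1.68 -2.45 -0.59 w -0.0
tool x yaw 83.65 zdir [-0. -0. -1.]
s rel lip mm 53.6 -191.3
l rel lip mm -48.6 -0.9
h rel lip mm -48.6 -192.9
target [ 0.4426 -0.151   0.011 ] tool delta [ 0.0008 -0.0564 -0.0005]
turn [-0.01  0.01 -0.1 ]
```

View pics/scene7.png

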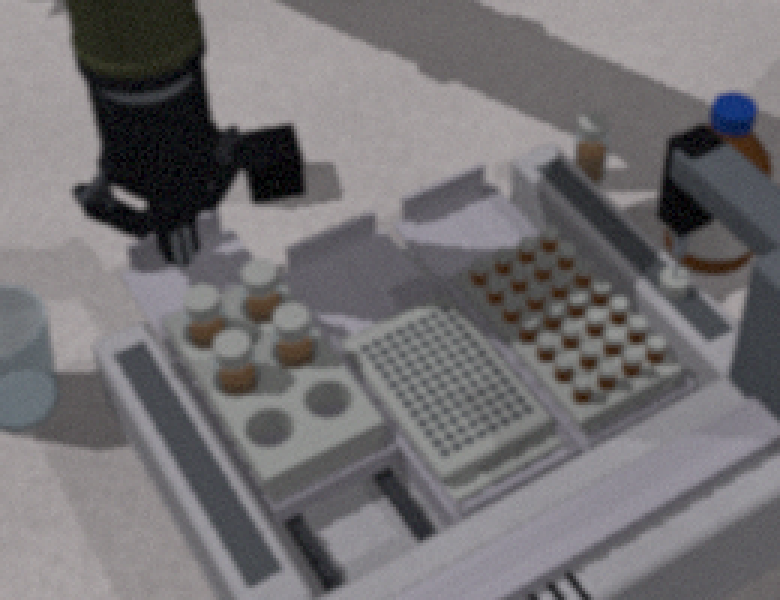

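The tray is half out and the four caps are still upright around (250,320). Continuing.

servo_tool(
  commands="255 0 -0.003 0 0 0 0; 255 0 -0.0035 0 0 0 0; 255 0 -0.004 0 0 0 0; 255 0 -0.004 0 0 0 0; 255 0 -0.004 0 0 0 0",
)

```text
clock: 12.2
eef_pos: [0.4804, -0.1558, 0.0104]
orientation: [2.341, 2.095, -0.0]
ft_force: [3.3, -3.7, -0.6]
width: 0.0001
```

servo_tool(
  commands="255 0 -0.004 0 0 0 0; 255 0 -0.004 0 0 0 0; 255 0 -0.004 0 0 0 0; 255 0 -0.004 0 0 0 0; 255 0 -0.004 0 0 0 0",
)

```text
clock: 12.62
eef_pos: [0.4605, -0.1536, 0.0104]
orientation: [2.341, 2.095, 0.0]
ft_force: [2.3, -3.0, 0.8]
width: 0.0001
```

servo_tool(
  commands="255 0 -0.003 0 0 0 0; 255 0 -0.0025 0 0 0 0; 255 0 -0.002 0 0 0 0; 255 0 -0.002 0 0 0 0; 255 0 -0.0015 0 0 0 0",
)

```text
clock: 13.03
eef_pos: [0.4498, -0.1524, 0.0104]
orientation: [2.341, 2.095, 0.0]
ft_force: [3.0, -3.0, 0.5]
width: 0.0001
```

```bash
python3 go.py l -.107 0 .011
```

```text
t 13.03 pos [ 0.4498 -0.1524  0.0104] F ex/ey/z 3.35 -2.69 0.47 w 0.0
tool x yaw 83.66 zdir [ 0. -0. -1.]
s rel lip mm 4.5 -191.1
l rel lip mm -97.7 -0.7
h rel lip mm -97.7 -192.7
target [ 0.4406 -0.1508  0.011 ] tool delta [ 0.0006 -0.0093 -0.0006]
turn [ 0.    0.   -0.09]
```

servo_tool(
  commands="255 0 -0.0015 0 0 0 0; 255 0 -0.0015 0 0 0 0; 255 0 -0.0015 0 0 0 0; 255 0 -0.0015 0 0 0 0; 255 0 -0.001 0 0 0 0",
)

```text
clock: 13.45
eef_pos: [0.4428, -0.1516, 0.0104]
orientation: [-2.341, -2.095, 0.0]
ft_force: [2.2, -2.5, 0.8]
width: 0.0001
```

servo_tool(
  commands="255 0 -0.001 0 0 0 0; 255 0 -0.001 0 0 0 0; 255 0 -0.001 0 0 0 0; 255 0 0 0 0 0 0",
)

```text
clock: 13.78
eef_pos: [0.4415, -0.1515, 0.0105]
orientation: [2.339, 2.094, 0.003]
ft_force: [5.9, -3.8, -2.1]
width: -0.0001
```

```bash
python3 go.py l -.107 0 .011
```

```text
t 13.78 pos [ 0.4415 -0.1515  0.0105] F ex/ey/z 6.3 -3.12 -2.15 w -0.0
tool x yaw 83.66 zdir [ 0.003 -0.    -1.   ]
s rel lip mm -3.8 -191.1
l rel lip mm -106.1 -0.7
h rel lip mm -106.1 -192.7
target [ 0.4406 -0.1508  0.011 ] tool delta [ 0.0007 -0.0009 -0.0005]
turn [ 0.16  0.01 -0.09]
```

servo_tool(
  commands="255 0 -0.001 0 0 0 0; 255 0 -0.001 0 0 0 0; 255 0 0 0 0 0 0",
)

```text
clock: 14.03
eef_pos: [0.4416, -0.1515, 0.0107]
orientation: [2.337, 2.093, 0.006]
ft_force: [8.9, -3.7, -6.0]
width: -0.0006
```

```bash
python3 go.py l -.107 0 .011
```

```text
t 14.03 pos [ 0.4416 -0.1515  0.0107] F ex/ey/z 9.29 -2.75 -5.97 w -0.001
tool x yaw 83.69 zdir [ 0.006 -0.001 -1.   ]
s rel lip mm -3.8 -191.1
l rel lip mm -106.0 -0.7
h rel lip mm -106.0 -192.7
target [ 0.4406 -0.1508  0.011 ] tool delta [ 0.0007 -0.001  -0.0003]
turn [ 0.36  0.01 -0.06]
```

servo_tool(
  commands="255 0 0.005 0 0 0 0; 255 0 0.006 0 0 0 0; 255 0 0.005 0 0 0 0; 255 0 0 0 0 0 0; 255 0 0 -0.008 0 0 0",
)

```text
clock: 14.45
eef_pos: [0.4528, -0.1523, 0.0174]
orientation: [-2.338, -2.094, 0.003]
ft_force: [-0.6, 0.2, 0.5]
width: 0.0003
```

servo_tool(
  commands="255 0 0 -0.02 0 0 0; 255 0 0 -0.03 0 0 0; 255 0 0 -0.03 0 0 0; 255 0 0 -0.03 0 0 0; 255 0 -0.01 -0.03 0 0 0",
)

```text
clock: 14.87
eef_pos: [0.4445, -0.1514, 0.1604]
orientation: [2.34, 2.096, 0.001]
ft_force: [2.1, -0.0, -0.0]
width: -0.0003
```

servo_tool(
  commands="255 0.02 -0.01 -0.02 0 0 0; 255 0.025 -0.01 0 0 0 0; 255 0.025 -0.01 0 0 0 0; 255 0.02 0 0 0 0 0; 255 0 0 0 0 0 0",
)

```text
clock: 15.28
eef_pos: [0.4233, -0.0549, 0.1792]
orientation: [-2.335, -2.1, -0.002]
ft_force: [-0.2, 0.3, -0.1]
width: -0.0001
```

```bash
python3 go.py;python3 - <<'E'
from station import env
import cv2,numpy as np
for n in ("scene","top"):
    im,d=env.get_image(n);np.savez(f"{n}8.npz",im=im,d=d)
    c=im[180:380,180:440] if n=="scene" else im[150:310,230:450]
    cv2.imwrite(f"pics/{n}8.png",c[:,:,::-1].repeat(3,0).repeat(3,1))
from h import *
ex=np.array([.9941,-.1089,0]);ey=np.array([.1089,.9941,0]);l=np.array([.547,-.1624,0])
_,_,X=cloud("scene",8);z=X[...,2]
for i in range(3):
    L=l+.096*i*ey-(.12*ex if i==0 else 0);a=(X-L)@ex;b=(X-L)@ey
    m=(abs(a)<.02)&(abs(b)<.032)&(z>.042)&(z<.057);print(i,m.sum(),np.median(a[m])*1000)
L=l-.12*ex
for a0 in (.104,.151):
  for b0 in (-.021,.021):
    q=X-(L+a0*ex+b0*ey);m=(np.hypot(q[...,0],q[...,1])<.011)&(z>.07)&(z<.12);print('vial top',m.sum(),np.percentile(z[m],90))
E
```

```text
t 15.28 pos [ 0.4233 -0.0549  0.1792] F ex/ey/z -0.26 0.27 -0.07 w -0.0
tool x yaw 83.94 zdir [ 0.     0.001 -1.   ]
s rel lip mm -32.4 -97.0
l rel lip mm -134.7 93.4
h rel lip mm -134.7 -98.6
0 132 1.5808322999056086
1 126 1.1314743369563036
2 117 0.619076115639242
vial top 72 0.09648574453714788
vial top 79 0.09619918541892972
vial top 92 0.0962585416096031
vial top 96 0.09600210326260245
```

View pics/scene8.png

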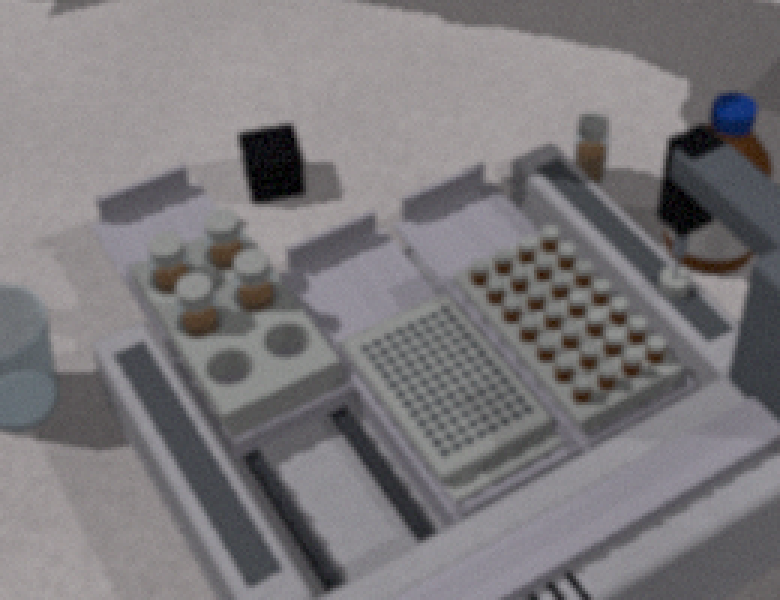

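View pics/top8.png

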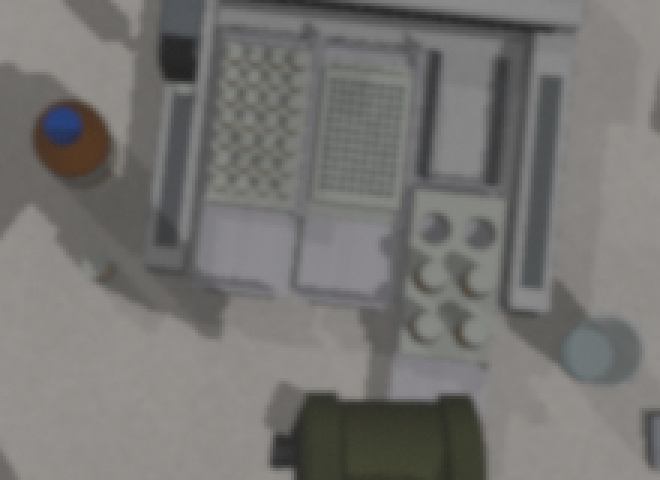

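```bash
python3 -c "
from station import env
print(env.hand_in(), env.get_state()['clock'])"
```

```text
the job is handed in; nothing more can be done
the job is handed in; nothing more can be done
```

I pushed the small-vial tray fully home first. Then I drew the large-vial tray out to its front stop with the shut fingertips hooked behind its lip, and handed the job in at about 15.4 s of the 48 s.

- **Small tray:** it stopped against its rear stop at about 13 N. Its lip lines up with the well-plate tray's to within about 1 mm.
- **Large tray:** it moved under about 3 N and stopped at the front at about 9 N. The lip measures 120 mm out, to within about 0.5 mm.
- **Vials:** all four large vials are upright and seated, with their tops at about 96 mm in the camera measurement (95 mm expected).
- **Other things:** the well-plate tray did not move. I saw no change in the beaker, the cuvette box, the stray vial or the bottle; I did not check the tape roll or the chip box again after the first pictures. The robot stood clear of everything at hand-in.

**One disagreement:** the real fingertips end about 31 mm short of the reported TCP. Because of this, my first approach to the small tray passed above its lip without touching anything. I found the error in the camera images and lowered all later moves to allow for it.

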